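# Open the double-latched hood of the jar mill

### The arm

A 7-joint arm with a two-finger parallel gripper is mounted at the origin on a cart in front of the work surface, level with it; the furniture and walls round the work are solid. World frame = base frame: x ahead of the robot, y to its left, z up, the work surface at z = 0. Lengths are in m, angles in rad, forces in N, time in s.
With the tool pointing down it reaches from about 0.4 to 0.85 m from the base axis. Payload 4.5 kg.
Tool frame: the origin (TCP) lies midway between the tips of the shut fingers; the grasp point (between the pads) lies 19 mm behind it; z points along the fingers, y is the line along which they close (so a half turn about z gives the same grasp; the last joint's range is limited). The gripper opens to 85 mm and grips with 20 to 120 N. Pads are 22 mm wide; open, the fingers measure 114 mm over their backs; the gripper's body (76 mm by 85 mm) begins 54 mm behind the grasp point. The pads swing forward as they close: fully open they stand 13 mm farther back than shut.
Start: joints at [1.161, 0.689, -0.195, 1.565, 0.157, 0.902, -0.215], TCP at [0.268, -0.564, 0.231] pointing down, gripper open.
Joint ranges: [-3.01, 3.01], [-0.46, 2.08], [-1.47, 1.51], [0.13, 2.56], [-1, 4.14], [0.04, 2.09], [-2.66, 2.66]. Speed limits (rad/s): [2.57, 2.57, 3.14, 3.14, 3.14, 3.14, 3.14].

### API

Orientations are given as a rotation vector (axis times angle).
In Python, from rig import ctrl gives the robot as it stands.
- The arm moves only by the tool send_rows, never from a script. Its argument "steps" is a list of rows, each a list of 6 numbers: the shift along the world's x, y, z normalised to -1 to 1, where 1 is 15 cm, then the turn, a rotation vector about the world's x, y, z normalised to -1 to 1, where 1 is 90 degrees. In form: [[dx, dy, dz, wx, wy, wz], ...]. A call has 1 to 10 rows; each row is the pose to reach, as a shift and turn from the pose commanded when the call began; what a row does not reach only later rows make up. A row lasts 1/8 s, in which the tool goes at most 62.5 mm and 10.7 degrees, less where a joint would pass 70% of its speed; a pose out of reach is approached as far as the arm can. A call with a number of a shift or a turn outside -1 to 1 is refused whole. A call with a gripper value outside its range is refused whole. "jaw" is the finger opening in mm, from 0 to 85.4, set as the call begins (left out, the last holds). The fingers move at their own pace and stop on an object; "grip_force" is the grip in N (left out, the last holds). Time passes only in rows, so rows that repeat a pose let the fingers close. It gives the time, the measured TCP pose, the force, the opening and the grip force at its end, in the units of the state.
- ctrl.get_state(): the state, without advancing time (a new reading comes with each control period).
- ctrl.camera(name): name is "side" or "top" or "wrist"; returns a dict with "pixels" (384x512x3 uint8, red, green, blue), "fx", "fy", "cx", "cy" (pixels), "world_from_camera" (4x4, takes a point from camera to world coordinates). Camera axes: x right, y up, looking along -z (the intrinsics and any distortion apply to the point x, -y, -z); pixel columns grow to the right and rows downward; lengths in m; the calibration is good to about 2 mm. A picture is of the moment at which its call begins. There is no depth.
- ctrl.sign_off(): hands the job in; it is judged then, once.
The state is a dict: "clock": time; "joints": joint angles; "joint_velocities": joint speeds; "tau": joint torques, N m; "eef_pos": TCP position; "tcp_rot": TCP orientation; "wrist_force": force on the tool from outside, world axes, zero at the start; "wrist_torque": the same for the moment, N m; "opening": finger opening in m; "grasp_force": force on a finger pad.
Only numpy, scipy, OpenCV 4.12 (cv2) and the standard library are available. Lean on these libraries where they do the work, as an engineer would, in place of code of your own. Each camera call takes 0.05 s, during which the arm holds its last target. There are 200 camera calls.

### The job

Open the hood of the bench jar mill so that its porcelain jar can be taken out. Draw back the spring bolt on its front and hook the bolt's handle down in the holding notch, lift the hood by its bar until the safety catch stops it, then push in the catch plate that has come into view under the hood's lip, lift the hood past it and swing it all the way back to its stop without flinging it. Leave the bolt hooked back, and do not knock the two white plaster mould halves that lie to the right of the mill.

Things in the scene. Friction and masses are not known exactly. Their poses are not given: they have to be found in the camera images.
- mill: Covered bench jar mill, fixed: grey steel tub 180x220 mm, rim 115 mm high, hinged hood on top (top at 146 mm). Its front is turned to the robot's right. Origin: on the table under the tub, 100 mm behind its front face; own x from front to back, y to the left seen from the front, z up. All offsets in these notes are in mm along these axes. A black switch plate low on the front is not needed.
- bolt_knob (a point): Middle of the dark round-ended grip (16 mm thick, 32 mm long) on the end of the bolt's 8 mm handle, 42 mm from the rod's axis. The rod runs along the mill's y at x -126, z 76. Bolt shut: grip at x -153, y -66, z 108, leaning up and forward. Hooked in the notch: about x -168, y -82, z 70 to 85. Free all round in front of the mill; can be pinched from above, a finger on each y side.
- bolt (a joint): Draw of the spring bolt, m: 0 shut (its rod passes through a staple under the hood's lip and holds the hood down), grows as it is drawn along the mill's -y, stop at 0.026. Spring 4.5 N at 0, 7.5 N at 0.02: it snaps shut if let go. From 0.017 on the handle can swing down behind a small block, the holding notch, which then holds the bolt at about 0.016.
- bolt_handle (a joint): Swing of the bolt's handle about the rod, rad: 0 leaning forward, 50 degrees above level; grows as it swings forward and down, stop at 1.0 (7 degrees below level). Light. Until the bolt is drawn 0.017 the block under the handle keeps it near 0. Swung down by 0.5 or more behind the block it stays when let go.
- hood_handle (a point): Middle of the grip bar on top of the hood: steel bar 12 mm thick, 92 mm long along the mill's y, 30 mm clear above the hood. With the hood shut it is at x -70, y 0, z 182. It moves with the hood.
- hood_lip (a point): Lower edge of the hood's front lip, a 4 mm sheet 51 mm high over the whole front, just above the safety catch: x -120, y 38, z 95 with the hood shut. It moves with the hood; when the safety catch stops the hood it stands about 49 mm higher. Free from below and in front, but for the staple at y -28. The hood can be lifted by this edge.
- hood_hinge (a point): Hinge line of the hood along the mill's y, at the back: x 87, z 116. It does not move.
- hood (a joint): Opening angle of the hood, rad: 0 shut, grows as its front rises, about 0.24 where the safety catch stops it, 1.57 upright, stop at 1.66. Stiff hinge: the hood stays at any angle; lifting at the lip takes 6 to 9 N, at the bar 8 to 12 N. With the bolt shut it rises no more than about 0.02.
- catch_plate (a point): Middle of the front face of the safety catch's upright steel push plate, 40 mm wide (along y), 43 mm high (z 95 to 138), at x -112, y 38, z 116, 6 mm behind the lip. Hidden by the lip while the hood is shut. With the hood on the catch the lip stands above it and it is open to the front, to be reached under the lip's edge at a slant (shut fingers tilted about 45 degrees, pointing at the mill).
- catch (a joint): Travel of the sliding safety catch, m: 0 sprung out, grows as its plate is pushed towards the mill's +x, stop at 0.013. Spring 3 N at 0, 5.5 N at 0.012; it springs out when let go. Pushed in 0.009 or more it frees the hood, which must be raised to 0.31 rad (15 mm more at the lip) before the catch is let go, or it catches again. The fingers that push it can lift the lip.
- cup_half_a: White plaster half of a cup mould, 84x82x43 mm, loose on the table to the right of the mill. Bystander. Origin: centre of its underside.
- cup_half_b: White plaster half of a cup mould, 84x82x40 mm, loose on the table to the right of the mill. Bystander. Origin: centre of its underside.

How it is judged:
On the way, in this order (a step that is already met when the one before it is completed fails the run):
1. the bolt is drawn and its handle hooked down in the holding notch, the hood still shut (value of joint bolt above 0.012 m and value of joint bolt_handle above 0.5 rad and value of joint hood below 0.08 rad), for 0.2 s.
2. the hood is lifted a little, until it is held by the safety catch (value of joint hood between 0.15 and 0.28 rad), for 0.1 s.
3. the safety catch is pushed in while the hood is ajar (value of joint catch above 0.006 m and value of joint hood between 0.15 and 0.36 rad), for 0.05 s.
4. the hood is swung back to its stop (value of joint hood above 1.5 rad), for 0.05 s.
At the end, for the whole second after the job is handed in: The hood stands at rest open by more than 1.5 rad, the bolt is still drawn by more than 12 mm with its handle down by more than 0.5 rad in the notch, the safety catch has sprung back out to within 3 mm, and neither plaster mould half was moved more than 30 mm (value of joint hood above 1.5 rad and value of joint bolt above 0.012 m and value of joint bolt_handle above 0.5 rad and value of joint catch below 0.003 m and not (velocity of joint hood above 0.05 rad/s) and not (velocity of joint hood below -0.05 rad/s) and distance of each of cup_half_a, cup_half_b from where it was at the start of the episode below 0.03 m); the robot touches nothing.
It fails at once if the hood is flung open or slammed (faster than 3 rad/s) (velocity of joint hood above 3 rad/s or velocity of joint hood below -3 rad/s).
It fails at once if a plaster mould half is knocked more than 30 mm (distance of any of cup_half_a, cup_half_b from where it was at the start of the episode above 0.03 m).
It also fails if it takes over 54 s, if anything falls off the work surface, if the arm or the gripper's body presses on something with over 40 N, if the wrist force passes 120 N, or if a joint passes its speed limit or range.

## Working session

There is one attempt and no reset: what is moved stays moved. The work goes in short steps, Python scripts to look and compute and a tool call to move; the robot and the scene stay as the last step left them, time stands still between calls to the robot, and variables do not carry over. Pictures are saved under pics/ and viewed, at most 10 in all, crops included, and the job is handed in when it is done.

Besides the shell and the picture viewer there is one more tool, called after "Request:" as name(argument=value, ...) on one line, values as JSON. send_rows: Moves the arm, as the interface text tells. Scaled input: -1 to 1 covers 15 cm each way for a shift and 90 degrees each way for a turn. Its arguments: {"type":"object","properties":{"steps":{"type":"array"},"jaw":{"type":"number"},"grip_force":{"type":"number"}},"required":["steps"]}

```bash
ls; mkdir -p pics
python3 - <<'E'
from rig import ctrl
import cv2,numpy as np,pickle
d={}
for n in("side","top","wrist"):
    c=ctrl.camera(n); d[n]=c
    cv2.imwrite(f"pics/{n}0.png",c["pixels"][...,::-1])
    print(n,c["fx"],c["fy"],c["cx"],c["cy"],[k for k in c]);print(np.round(c["world_from_camera"],3))
pickle.dump(d,open("c0.pkl","wb"))
s=ctrl.get_state();print(s)
E
python3 -c "
import cv2,numpy as np
a=cv2.imread('pics/side0.png');b=cv2.imread('pics/top0.png')
cv2.imwrite('pics/side1.png',cv2.resize(a,(800,600)));cv2.imwrite('pics/top1.png',cv2.resize(b,(800,600)))"
```

```text
pics
side 376.63931557623187 376.63931557623187 259.8274922542353 190.09224614605253 ['pixels', 'fx', 'fy', 'cx', 'cy', 'world_from_camera']
[[-1.     0.018  0.017  0.651]
 [ 0.004 -0.561  0.828  0.65 ]
 [ 0.025  0.827  0.561  0.63 ]
 [ 0.     0.     0.     1.   ]]
top 498.6524699575897 498.6524699575897 248.70674029078236 190.07714675396005 ['pixels', 'fx', 'fy', 'cx', 'cy', 'world_from_camera']
[[ 0.028  0.987 -0.161  0.401]
 [-1.     0.027 -0.01  -0.107]
 [-0.006  0.161  0.987  1.358]
 [ 0.     0.     0.     1.   ]]
wrist 305.90160608040094 305.90160608040094 256.01502143900046 191.56627543891923 ['pixels', 'fx', 'fy', 'cx', 'cy', 'world_from_camera']
[[ 0.43   0.869  0.245  0.331]
 [-0.903  0.415  0.115 -0.534]
 [-0.002 -0.271  0.963  0.373]
 [ 0.     0.     0.     1.   ]]
{'clock': 0.15, 'joints': array([ 1.1608185 ,  0.68982333, -0.19453095,  1.56609242,  0.15729388,
        0.90250028, -0.21509028]), 'joint_velocities': array([-0.00161067, -0.00428406, -0.00010021, -0.00314776,  0.00049304,
        0.00089854, -0.00026378]), 'tau': array([-1.95415865e-03, -5.39936614e+01, -1.26854282e+00, -1.58718807e+01,
        9.28586436e-03,  6.48992602e-03,  1.87654496e-05]), 'eef_pos': array([ 0.26810503, -0.56402885,  0.23065177]), 'tcp_rot': array([-3.06320531e+00, -6.91186878e-01,  6.40110273e-04]), 'wrist_force': array([-0.13559536, -0.58615312, -0.56154992]), 'wrist_torque': array([0.04497959, 0.04311472, 0.04090591]), 'grasp_force': 0.0, 'opening': 0.08528502997892048}
```

View pics/side1.png

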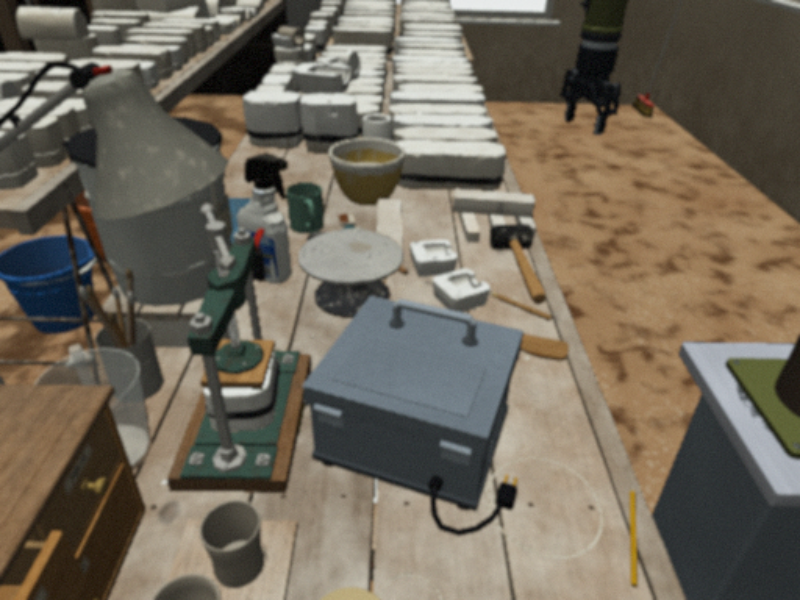

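View pics/top1.png

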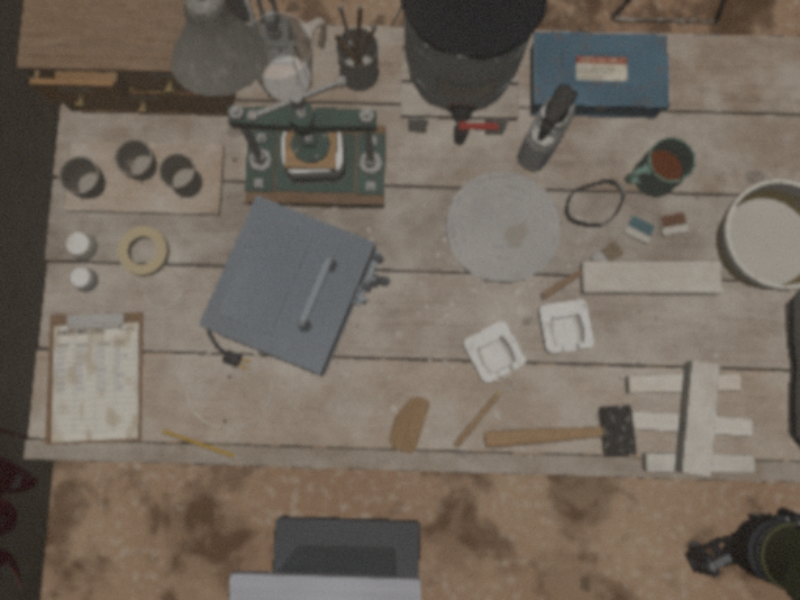

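The side view shows the grey mill with its bar at (398..472, 310..335). In the top view the hood corners are about (260,198), (376,244), (323,374), (203,325), the bar runs (331,262) to (304,325), the bolt is near (375,275), and the plaster halves are at (495,350) and (567,325).

```bash
cat > h.py <<'E'
import numpy as np,cv2,pickle
def ray(c,u,v):
    T=np.array(c["world_from_camera"]);d=np.array([(u-c["cx"])/c["fx"],-(v-c["cy"])/c["fy"],-1.])
    return T[:3,3],T[:3,:3]@d
def onz(c,u,v,z):
    o,d=ray(c,u,v);return o+d*(z-o[2])/d[2]
def proj(c,p):
    T=np.linalg.inv(c["world_from_camera"]);q=T[:3,:3]@np.asarray(p)+T[:3,3]
    return np.array([c["cx"]+c["fx"]*q[0]/-q[2],c["cy"]-c["fy"]*q[1]/-q[2]])
E
python3 - <<'E'
from h import *
d=pickle.load(open("c0.pkl","rb"));t=d["top"];s=d["side"]
for n,p,z in[("BL",(260,198),.146),("FR",(376,244),.146),("FL",(323,374),.146),("BackL",(203,325),.146),("bar1",(331,262),.182),("bar2",(304,325),.182),("ca",(495,350),.02),("cb",(567,325),.02)]:
    print(n,np.round(onz(t,p[0]*.64,p[1]*.64,z),4))
print("side")
for n,p,z in[("bar+",(398,312),.182),("bar-",(472,330),.182),("FRx+",(365,300),.146),("FL",(522,333),.146),("BL",(308,383),.146),("B",(492,420),.146)]:
    print(n,np.round(onz(s,p[0]*.64,p[1]*.64,z),4))
im=t["pixels"][100:260,110:270,::-1]
cv2.imwrite("pics/tz.png",cv2.resize(im,(600,600),interpolation=cv2.INTER_CUBIC))
E
```

```text
BL [0.755  0.1171 0.146 ]
FR [ 0.6841 -0.0722  0.146 ]
FL [0.4751 0.0037 0.146 ]
BackL [0.5465 0.1953 0.146 ]
bar1 [ 0.6454 -0.0047  0.182 ]
bar2 [0.5464 0.0324 0.182 ]
ca [ 0.5323 -0.279   0.02  ]
cb [ 0.5791 -0.403   0.02  ]
side
bar+ [0.6476 0.0254 0.182 ]
bar- [0.5543 0.0614 0.182 ]
FRx+ [ 0.6953 -0.0532  0.146 ]
FL [0.4791 0.0189 0.146 ]
BL [0.754  0.1244 0.146 ]
B [0.5401 0.1805 0.146 ]
```

View pics/tz.png

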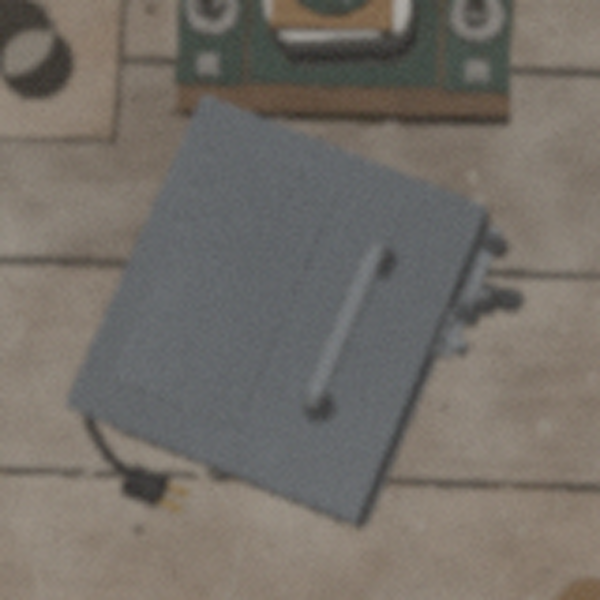

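```bash
cat >> h.py <<'E'
A=np.radians(69.9);O=np.array([.621,.080,0])
X=np.array([np.cos(A),np.sin(A),0]);Y=np.array([-np.sin(A),np.cos(A),0]);Z=np.array([0,0,1.])
def W(x,y,z): return O+(x*X+y*Y+z*Z)/1000
def M(p): q=np.asarray(p)-O; return np.round(1000*np.array([q@X,q@Y,q[2]]),1)
def tri(a,b):
    (o,d),(p,e)=a,b; s=np.linalg.lstsq(np.c_[d,-e],p-o,rcond=None)[0]; u=o+s[0]*d;v=p+s[1]*e
    return (u+v)/2,np.linalg.norm(u-v)
E
python3 - <<'E'
from h import *
d=pickle.load(open("c0.pkl","rb"));t=d["top"];s=d["side"]
def tc(u,v): return 110+u/3.75,100+v/3.75
print("knob top@108",onz(t,*tc(513,299),.108),M(onz(t,*tc(513,299),.108)))
print("bar",M(onz(t,*tc(381,248),.182)),M(onz(t,*tc(316,400),.182)))
for c in((208,96),(487,212),(362,525),(70,404)): print("corner",M(onz(t,*tc(*c),.146)))
print(M([.7,.1,0]))
im=s["pixels"].copy()[:,:,::-1];im=np.ascontiguousarray(im)
k=4;x0,y0=185,185
big=cv2.resize(im[y0:y0+145,x0:x0+160],None,fx=k,fy=k,interpolation=cv2.INTER_CUBIC)
for m in((-70,46,182),(-70,-46,182),(-122,110,146),(-122,-110,146),(80,110,146),(80,-110,146),(80,110,115)):
    u,v=(proj(s,W(*m))-[x0,y0])*k; cv2.drawMarker(big,(int(u),int(v)),(0,0,255),0,12,1); print(m,u,v)
cv2.imwrite("pics/sz.png",big)
E
```

```text
knob top@108 [ 0.63182531 -0.08867473  0.108     ] [-154.7  -68.1  108. ]
bar [-69.2 -55.3 182. ] [-68.4  51.  182. ]
corner [  84.3 -114.9  146. ]
corner [-119.8 -109.9  146. ]
corner [-122.   112.3  146. ]
corner [ 85.8 110.1 146. ]
[ 45.9 -67.3   0. ]
(-70, 46, 182) 463.3260962301131 67.31795475245247
(-70, -46, 182) 293.41190807960106 29.03474989298661
(-122, 110, 146) 597.5904319278984 94.79925762552989
(-122, -110, 146) 218.6743214441068 9.614010121469278
(80, 110, 146) 511.38610045446444 356.1467473081377
(80, -110, 146) 55.2816096617662 230.31400601788437
(80, 110, 115) 504.1372933928121 405.1644390756817
```

View pics/sz.png

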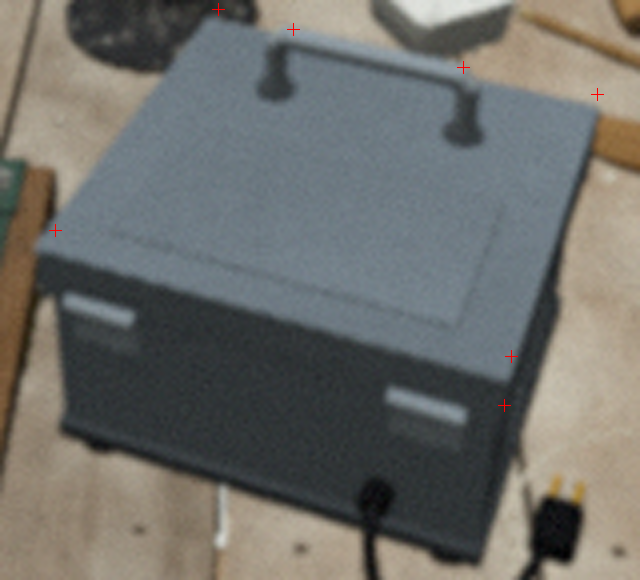

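The side crop shows the predicted points (red) about 4–5 native px above the real corners, while the top view fits to 2–3 mm. I'll test both cameras against the known gripper pose.

Run:
```python
from h import *
from scipy.spatial.transform import Rotation as R
d=pickle.load(open("c0.pkl","rb"))
p=np.array([.2681,-.5640,.2307]);Rm=R.from_rotvec([-3.0632,-.6912,.0006]).as_matrix()
print(Rm.round(2))
tiles=[]
for n in("side","top"):
    c=d[n];im=np.ascontiguousarray(c["pixels"][:,:,::-1]);k=5
    pts=[proj(c,p+Rm@np.array(o)) for o in((0,0,-.013),(0,.05,-.013),(0,-.05,-.013))]
    u,v=pts[0].astype(int);x0,y0=max(0,min(u-30,512-75)),max(0,min(v-45,384-90))
    b=cv2.resize(im[y0:y0+90,x0:x0+75],None,fx=k,fy=k,interpolation=cv2.INTER_CUBIC);b=cv2.convertScaleAbs(b,alpha=1.8,beta=20)
    for q in pts: cv2.drawMarker(b,tuple(((q-[x0,y0])*k).astype(int)),(0,0,255),0,12,1)
    tiles.append(b)
cv2.imwrite("pics/g.png",np.hstack(tiles))
w=d["wrist"];T=w["world_from_camera"];print((Rm.T@(T[:3,3]-p)).round(3),(Rm.T@T[:3,:3]).round(3))
```

```text
[[ 0.9   0.43 -0.  ]
 [ 0.43 -0.9   0.  ]
 [-0.   -0.   -1.  ]]
[ 0.069 -0.001 -0.142] [[ 0.001  0.963  0.271]
 [ 1.    -0.001  0.   ]
 [ 0.001  0.271 -0.963]]
```

View pics/g.png

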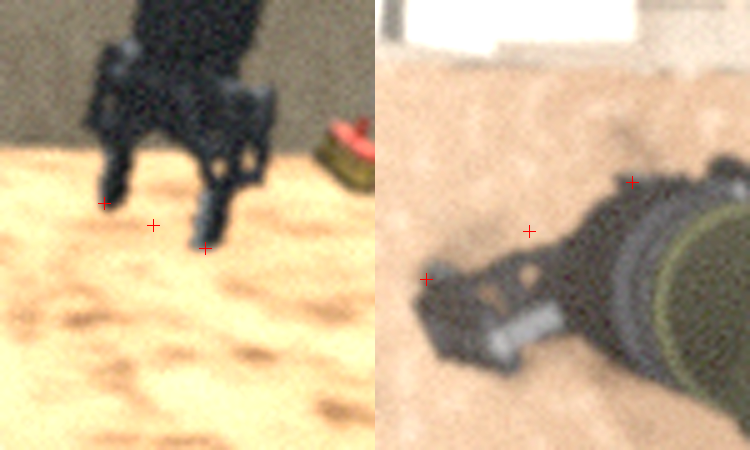

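The fingertips match the side projection within about 1 px, and the top view to about 2 px. I'll approach the knob and use the wrist camera from close to settle it.

Request:
send_rows(steps=[[0.3, 0.4, 0.05, 0, 0, 0.06], [0.6, 0.8, 0.1, 0, 0, 0.12], [0.6, 0.8, 0.1, 0, 0, 0.12]])

```text
clock: 0.52
eef_pos: [0.3616, -0.4404, 0.2466]
tcp_rot: [-2.981, -0.986, -0.004]
wrist_force: [0.2, -0.9, -0.6]
opening: 0.0854
grasp_force: 0.0
```

Request:
send_rows(steps=[[0.3, 0.4, 0.05, 0, 0, 0.06], [0.6, 0.8, 0.1, 0, 0, 0.12], [0.9, 1.0, 0.1, 0, 0, 0.25], [0.9, 1.0, 0.1, 0, 0, 0.25]])

```text
clock: 1.02
eef_pos: [0.4972, -0.2896, 0.2616]
tcp_rot: [-2.73, -1.552, -0.006]
wrist_force: [-0.4, 0.4, -0.3]
opening: 0.0855
grasp_force: 0.0
```

Request:
send_rows(steps=[[0.3, 0.4, 0, 0, 0, 0.06], [0.6, 0.8, 0, 0, 0, 0.12], [0.91, 1.0, 0, 0, 0, 0.125], [0.91, 1.0, 0, 0, 0, 0.125]])

```text
clock: 1.52
eef_pos: [0.6321, -0.1402, 0.2608]
tcp_rot: [-2.568, -1.806, -0.004]
wrist_force: [-1.0, 0.1, -1.0]
opening: 0.0854
grasp_force: 0.0
```

Run:
```python
from rig import ctrl
from h import *
from scipy.spatial.transform import Rotation as R
s=ctrl.get_state();print(s["clock"],s["eef_pos"],s["tcp_rot"],s["joints"].round(2));print(R.from_rotvec(s["tcp_rot"]).as_matrix().round(3))
c=ctrl.camera("wrist");pickle.dump(c,open("w1.pkl","wb"))
b=np.ascontiguousarray(c["pixels"][:,:,::-1])
b=cv2.resize(b,(800,600),interpolation=cv2.INTER_CUBIC)
for m in((-153,-66,108),(-70,46,182),(-70,-46,182),(-120,110,146),(-120,-110,146),(-120,38,95)):
    q=proj(c,W(*m))*800/512; print(m,q.round(1)); cv2.drawMarker(b,tuple(q.astype(int)),(0,0,255),0,12,1)
cv2.imwrite("pics/w1.png",b)
```

```text
1.525 [ 0.6321277  -0.14018519  0.26082854] [-2.56842598 -1.80621037 -0.00384429] [ 0.35  0.71 -0.38  1.45  0.28  1.04 -0.44]
[[ 0.338  0.941  0.001]
 [ 0.941 -0.338  0.003]
 [ 0.003  0.    -1.   ]]
(-153, -66, 108) [367.3 199.5]
(-70, 46, 182) [79.6  3.1]
(-70, -46, 182) [304.1   4.7]
(-120, 110, 146) [ 16.6 136.2]
(-120, -110, 146) [447.8 139.1]
(-120, 38, 95) [198.5 142.1]
```

View pics/w1.png

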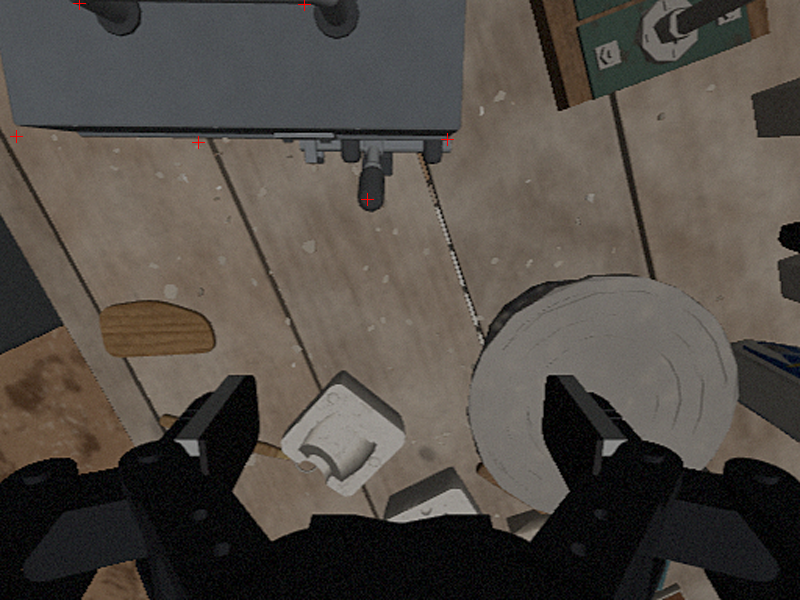

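The wrist view shows the knob at (371,188) against a predicted (367,199), and the hood's front edge about 10 px higher than predicted. So the mill lies about 6 mm farther along +x and 2 mm to −y, which agrees with the side view. Frame corrected: O = (.625,.086).

Request:
send_rows(steps=[[-0.02, 0.13, -0.3, 0.1, -0.038, 0], [-0.035, 0.254, -0.593, 0.209, -0.076, 0], [-0.035, 0.254, -0.593, 0.209, -0.076, 0], [-0.035, 0.254, -0.593, 0.209, -0.076, 0]], jaw=46)

```text
clock: 2.08
eef_pos: [0.6257, -0.107, 0.1741]
tcp_rot: [-2.388, -1.67, -0.422]
wrist_force: [0.1, 1.7, 1.1]
opening: 0.0462
grasp_force: 0.0
```

```bash
sed -i 's/O=np.array.*/O=np.array([.625,.086,0])/' h.py
cat > look.py <<'E'
import sys
from rig import ctrl
from h import *
from scipy.spatial.transform import Rotation as R
s=ctrl.get_state();Rm=R.from_rotvec(s["tcp_rot"]).as_matrix()
print(s["clock"],s["eef_pos"],"mill",M(s["eef_pos"]),"F",s["wrist_force"].round(1),"open",s["opening"],"grasp",s["grasp_force"])
print("z in mill",(Rm[:,2]@np.c_[X,Y,Z]).round(3),"y in mill",(Rm[:,1]@np.c_[X,Y,Z]).round(3),"q",s["joints"].round(2))
if len(sys.argv)>2:
    c=ctrl.camera(sys.argv[1]);b=cv2.resize(np.ascontiguousarray(c["pixels"][:,:,::-1]),(800,600),interpolation=cv2.INTER_CUBIC)
    pickle.dump(c,open("last.pkl","wb"))
    for a in sys.argv[3:]:
        m=[float(v) for v in a.split(",")];q=proj(c,W(*m))*800/512;print(m,q.round(0));cv2.drawMarker(b,tuple(q.astype(int)),(0,0,255),0,12,1)
    cv2.imwrite("pics/"+sys.argv[2]+".png",b)
E
python3 look.py wrist w2 -- 2>/dev/null || python3 look.py wrist w2 "-153,-66,108" "-120,-112,146"
```

```text
2.075 [ 0.62574017 -0.10698779  0.17414643] mill [-181.   -67.   174.1] F [0.1 1.7 1.1] open 0.04620138481838312 grasp 0.0
z in mill [ 0.341 -0.002 -0.94 ] y in mill [ 0.    -1.     0.002] q [ 0.59  0.83 -0.58  1.63  0.12  0.71 -0.25]
2.125 [ 0.62669194 -0.10568801  0.17521264] mill [-179.4  -67.5  175.2] F [1.  1.1 0.6] open 0.045883819676242686 grasp 0.0
z in mill [ 0.342 -0.004 -0.94 ] y in mill [ 0.002 -1.     0.005] q [ 0.59  0.83 -0.58  1.63  0.12  0.71 -0.25]
[-153.0, -66.0, 108.0] [396. 315.]
[-120.0, -112.0, 146.0] [513. 228.]
```

View pics/w2.png

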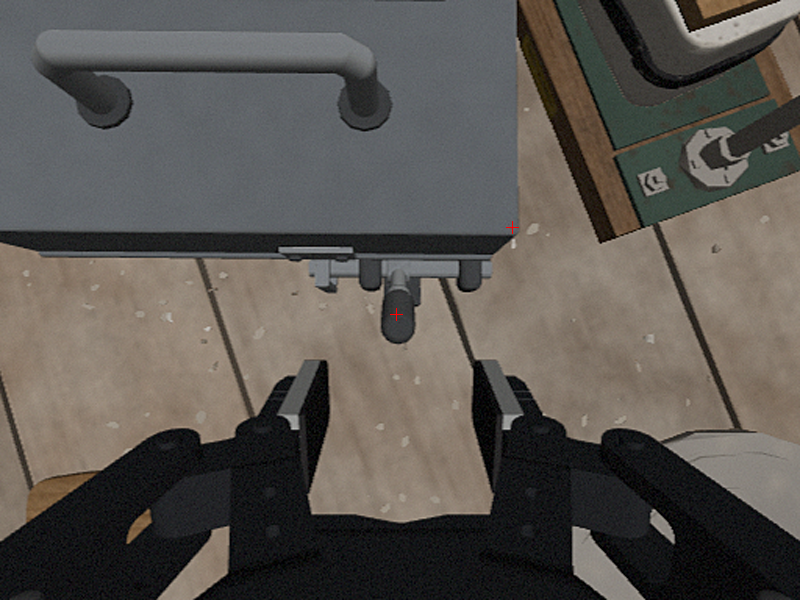

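The wrist view shows the knob at (398,315), exactly on the prediction and centred between the fingers. Descending to pinch.

Request:
send_rows(steps=[[0.03, 0.085, -0.25, 0, 0, 0], [0.062, 0.169, -0.5, 0, 0, 0], [0.062, 0.169, -0.5, 0, 0, 0], [0.062, 0.169, -0.5, 0, 0, 0]])

```text
clock: 2.68
eef_pos: [0.6358, -0.0808, 0.0999]
tcp_rot: [-2.386, -1.673, -0.424]
wrist_force: [0.5, 0.5, 0.7]
opening: 0.0462
grasp_force: 0.0
```

Request:
send_rows(steps=[[0, 0, 0, 0, 0, 0], [0, 0, 0, 0, 0, 0], [0, 0, 0, 0, 0, 0], [0, 0, 0, 0, 0, 0], [0, 0, 0, 0, 0, 0]], jaw=0, grip_force=40)

```text
clock: 3.3
eef_pos: [0.6345, -0.0822, 0.0987]
tcp_rot: [-2.388, -1.67, -0.422]
wrist_force: [-2.1, -2.3, 7.2]
opening: 0.0142
grasp_force: 39.0
```

```bash
python3 look.py
```

```text
3.3 [ 0.63447602 -0.08217308  0.09867537] mill [-154.7  -66.7   98.7] F [-2.1 -2.3  7.2] open 0.014239199244408486 grasp 38.982641100883484
z in mill [ 0.342 -0.002 -0.94 ] y in mill [ 0.    -1.     0.002] q [ 0.52  0.94 -0.54  1.67  0.15  0.56 -0.28]
```

Request:
send_rows(steps=[[0.04, -0.015, 0, 0, 0, 0], [0.08, -0.03, 0, 0, 0, 0], [0.12, -0.044, 0, 0, 0, 0], [0.15, -0.055, 0, 0, 0, 0], [0.15, -0.055, 0, 0, 0, 0], [0.15, -0.055, 0, 0, 0, 0]])

```text
clock: 4.05
eef_pos: [0.6537, -0.0896, 0.0984]
tcp_rot: [-2.383, -1.669, -0.414]
wrist_force: [-8.8, -2.4, 10.9]
opening: 0.0144
grasp_force: 39.6
```

```bash
python3 look.py
```

```text
4.05 [ 0.65372559 -0.08962391  0.09836561] mill [-155.1  -87.3   98.4] F [-8.8 -2.4 10.9] open 0.01443860241433954 grasp 39.572768211364746
z in mill [ 0.341  0.005 -0.94 ] y in mill [ 0.003 -1.    -0.005] q [ 0.52  0.96 -0.54  1.59  0.15  0.62 -0.27]
```

Request:
send_rows(steps=[[0.013, -0.005, 0, 0, 0, 0], [0.0, -0.034, -0.036, 0, 0, 0], [-0.009, -0.063, -0.073, 0, 0, 0], [-0.016, -0.082, -0.12, 0, 0, 0], [-0.021, -0.095, -0.166, 0, 0, 0], [-0.022, -0.099, -0.21, 0, 0, 0], [-0.022, -0.099, -0.24, 0, 0, 0], [-0.022, -0.099, -0.24, 0, 0, 0]])

```text
clock: 5.05
eef_pos: [0.6478, -0.1052, 0.0597]
tcp_rot: [-2.382, -1.667, -0.407]
wrist_force: [-9.1, -1.9, 3.9]
opening: 0.0142
grasp_force: 39.9
```

```bash
python3 look.py
```

```text
5.05 [ 0.64777344 -0.10515459  0.05974204] mill [-171.7  -87.1   59.7] F [-9.1 -1.9  3.9] open 0.014247156007438965 grasp 39.86196219921112
z in mill [ 0.338  0.01  -0.941] y in mill [ 0.003 -1.    -0.01 ] q [ 0.53  1.02 -0.52  1.6   0.17  0.57 -0.25]
```

Request:
send_rows(steps=[[-0.02, 0.007, 0, 0, 0, 0], [-0.038, 0.014, 0, 0, 0, 0], [-0.038, 0.014, 0, 0, 0, 0]])

```text
clock: 5.42
eef_pos: [0.6436, -0.1034, 0.0606]
tcp_rot: [-2.384, -1.668, -0.411]
wrist_force: [-6.2, -2.7, 3.6]
opening: 0.014
grasp_force: 39.8
```

Request:
send_rows(steps=[[0, 0, 0, 0, 0, 0], [0, 0, 0, 0, 0, 0], [0, 0, 0, 0, 0, 0], [-0.03, -0.08, 0.22, 0, 0, 0], [-0.055, -0.15, 0.44, 0, 0, 0], [-0.09, -0.23, 0.7, 0, 0, 0], [-0.09, -0.23, 0.7, 0, 0, 0]], jaw=44)

```text
clock: 6.3
eef_pos: [0.6363, -0.1382, 0.1698]
tcp_rot: [-2.391, -1.671, -0.428]
wrist_force: [0.4, 0.1, -0.0]
opening: 0.0437
grasp_force: 0.0
```

```bash
python3 look.py wrist w3 "-168,-82,76" "-70,0,182"
```

```text
6.3 [ 0.63625779 -0.13822391  0.16978318] mill [-206.7  -87.6  169.8] F [ 0.4  0.1 -0. ] open 0.043671865039194034 grasp 0.0
z in mill [ 0.342 -0.007 -0.94 ] y in mill [-0.001 -1.     0.007] q [ 0.62  0.86 -0.58  1.57  0.13  0.75 -0.21]
[-168.0, -82.0, 76.0] [388. 294.]
[-70.0, 0.0, 182.0] [126. -41.]
```

View pics/w3.png

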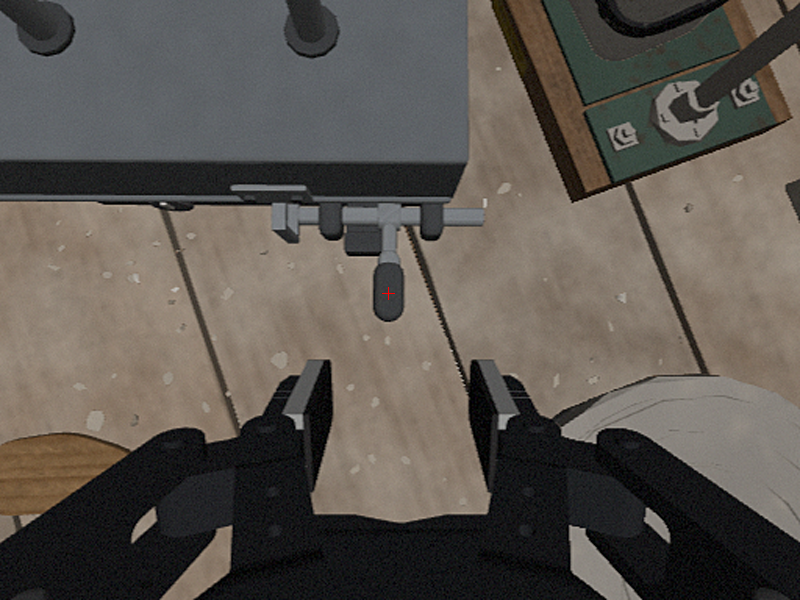

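The wrist view shows the handle hooked, with the grip at (388,294) exactly at the expected notch position. Next I shut the fingers, tilt to about 42° and move along the front to y ≈ 84, clear of the catch plate, to lift the lip.

Request:
send_rows(steps=[[-0.24, 0.086, -0.03, 0.06, -0.02, 0], [-0.48, 0.172, -0.06, 0.12, -0.044, 0], [-0.72, 0.258, -0.1, 0.18, -0.066, 0], [-0.94, 0.344, -0.13, 0.229, -0.084, 0], [-0.94, 0.344, -0.13, 0.229, -0.084, 0], [-0.94, 0.344, -0.13, 0.229, -0.084, 0]], jaw=0, grip_force=40)

```text
clock: 7.1
eef_pos: [0.4938, -0.0848, 0.1467]
tcp_rot: [-2.132, -1.492, -0.819]
wrist_force: [-0.6, 0.6, -0.5]
opening: 0.0003
grasp_force: 0.0
```

```bash
python3 look.py
```

```text
7.1 [ 0.49378165 -0.08476261  0.14667165] mill [-205.5   64.5  146.7] F [-0.6  0.6 -0.5] open 0.00033533109174292 grasp 0.0
z in mill [ 0.669 -0.    -0.743] y in mill [ 0.001 -1.     0.001] q [ 1.04  1.   -0.92  2.01  0.    0.42  0.06]
```

Request:
send_rows(steps=[[-0.013, 0.147, -0.28, 0, 0, 0], [-0.027, 0.294, -0.565, 0, 0, 0], [-0.027, 0.294, -0.565, 0, 0, 0], [0.03, 0.45, -0.56, 0, 0, 0], [0.085, 0.6, -0.553, 0, 0, 0], [0.085, 0.6, -0.553, 0, 0, 0], [0.085, 0.6, -0.553, 0, 0, 0]])

```text
clock: 7.98
eef_pos: [0.5067, 0.0039, 0.0645]
tcp_rot: [-2.134, -1.494, -0.82]
wrist_force: [0.3, -1.2, 0.2]
opening: 0.0001
grasp_force: 0.0
```

```bash
python3 look.py
```

```text
7.975 [0.50672575 0.0039223  0.06452265] mill [-117.7   82.9   64.5] F [ 0.3 -1.2  0.2] open 5.0464030036101844e-05 grasp 0.0
z in mill [ 0.668 -0.002 -0.744] y in mill [ 0.    -1.     0.003] q [ 0.83  1.13 -0.83  2.12  0.02  0.09  0.02]
```

Request:
send_rows(steps=[[0, 0, 0.05, 0, 0, 0], [0, 0, 0.1, 0, 0, 0], [0, 0, 0.15, 0, 0, 0], [0, 0, 0.2, 0, 0, 0], [0, 0, 0.25, 0, 0, 0], [0, 0, 0.3, 0, 0, 0], [0, 0, 0.34, 0, 0, 0], [0, 0, 0.34, 0, 0, 0]])

```text
clock: 8.98
eef_pos: [0.5056, 0.0037, 0.115]
tcp_rot: [-2.135, -1.492, -0.818]
wrist_force: [-2.4, -8.0, -1.4]
opening: 0.0003
grasp_force: 3.4
```

```bash
python3 look.py
```

```text
8.975 [0.50559261 0.00371312 0.11500331] mill [-118.3   83.9  115. ] F [-2.4 -8.  -1.4] open 0.00028242079926988343 grasp 3.3901482447981834
z in mill [ 0.667 -0.001 -0.745] y in mill [-0.    -1.     0.001] q [ 0.86  1.04 -0.88  2.12 -0.02  0.17 -0.01]
```

```bash
cat > hood.py <<'E'
from rig import ctrl
from h import *
d=pickle.load(open("c0.pkl","rb"))
def rot(x,z,t): a,b=x-87,z-116; return 87+a*np.cos(t)+b*np.sin(t),116-a*np.sin(t)+b*np.cos(t)
for n in("top","side"):
    c0=d[n];c=ctrl.camera(n);p0=proj(c0,W(-70,0,182));u,v=p0.round().astype(int)
    g0=cv2.cvtColor(c0["pixels"],6);g=cv2.cvtColor(c["pixels"],6)
    T=g0[v-24:v+25,u-26:u+27];r=cv2.matchTemplate(g[v-70:v+71,u-70:u+71],T,cv2.TM_CCOEFF_NORMED)
    _,s,_,l=cv2.minMaxLoc(r);mv=np.array(l)-[44,46]
    print(n,"bar moved",mv,"score",round(s,2),{t:(proj(c0,W(rot(-70,182,t)[0],0,rot(-70,182,t)[1]))-p0).round(1).tolist() for t in(0,.1,.2,.24,.31,.4)})
E
python3 hood.py
```

```text
top bar moved [-3 -3] score 0.44 {0: [0.0, 0.0], 0.1: [-3.5, -2.2], 0.2: [-7.7, -4.7], 0.24: [-9.5, -5.7], 0.31: [-13.0, -7.7], 0.4: [-17.8, -10.2]}
side bar moved [0 0] score 0.63 {0: [0.0, 0.0], 0.1: [-0.7, -4.2], 0.2: [-1.7, -7.9], 0.24: [-2.2, -9.2], 0.31: [-3.2, -11.2], 0.4: [-4.6, -13.2]}
```

Run:
```python
from rig import ctrl
from h import *
a=ctrl.camera("side")["pixels"][150:330,165:365,::-1];b=ctrl.camera("wrist")["pixels"][:,:,::-1]
cv2.imwrite("pics/m1.png",np.hstack([cv2.resize(a,(400,360),interpolation=2),cv2.resize(b,(400,360),interpolation=cv2.INTER_AREA)]))
```

View pics/m1.png

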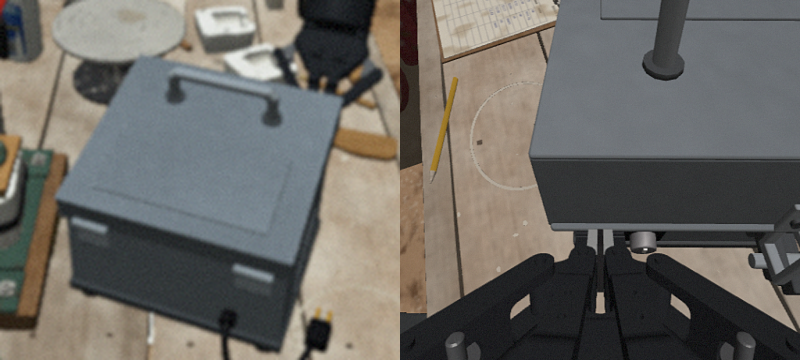

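The side crop shows the hood's front edge about 12 px higher than before, and in the wrist view the lip rests on the fingers, so the hood is up about 0.2 rad. I'll raise it further until the catch is felt.

Request:
send_rows(steps=[[0, 0, 0.02, 0, 0, 0], [0, 0, 0.04, 0, 0, 0], [0, 0, 0.055, 0, 0, 0], [0, 0, 0.055, 0, 0, 0]])

```text
clock: 9.68
eef_pos: [0.5059, 0.0046, 0.1233]
tcp_rot: [-2.133, -1.493, -0.819]
wrist_force: [-0.5, -6.8, -4.4]
opening: -0.0002
grasp_force: 3.6
```

```bash
python3 look.py
python3 - <<'E'
from rig import ctrl
from h import *
d=pickle.load(open("c0.pkl","rb"))["side"]["pixels"];n=ctrl.camera("side")["pixels"]
# front upper edge row along columns, strongest change floor->hood
for x in(270,285,320):
    print(x,[np.abs(np.diff(cv2.GaussianBlur(i[160:225,x-2:x+3,:].astype(float),(5,5),0).mean(1)[:, 0]-0)).argmax()+160 for i in(d,n)])
E
```

```text
9.675 [0.50585846 0.00455507 0.12331138] mill [-117.4   83.9  123.3] F [-0.5 -6.8 -4.4] open -0.0001507659945649961 grasp 3.637145943939686
z in mill [ 0.668 -0.001 -0.744] y in mill [ 0.001 -1.     0.001] q [ 0.86  1.02 -0.89  2.12 -0.03  0.18 -0.02]
270 [np.int64(167), np.int64(167)]
285 [np.int64(174), np.int64(174)]
320 [np.int64(207), np.int64(192)]
```

Request:
send_rows(steps=[[0, 0, 0.02, 0, 0, 0], [0, 0, 0.04, 0, 0, 0], [0, 0, 0.04, 0, 0, 0]])

```text
clock: 10.1
eef_pos: [0.5047, 0.0036, 0.1277]
tcp_rot: [-2.135, -1.491, -0.814]
wrist_force: [-1.0, -5.8, -15.2]
opening: -0.0001
grasp_force: 7.3
```

```bash
python3 look.py
```

```text
10.1 [0.50470363 0.00359206 0.1276754 ] mill [-118.7   84.6  127.7] F [ -1.   -5.8 -15.2] open -0.00010948612706252561 grasp 7.324190139770508
z in mill [ 0.667  0.001 -0.745] y in mill [-0.    -1.    -0.001] q [ 0.87  1.01 -0.89  2.12 -0.03  0.19 -0.02]
```

The 15 N down-force says the catch holds the hood. Now I withdraw, shift to y ≈ 38, and push the plate.

Request:
send_rows(steps=[[0, 0, -0.07, 0, 0, 0], [-0.035, -0.094, -0.1, 0, 0, 0], [-0.069, -0.188, -0.12, 0, 0, 0], [0.08, -0.24, -0.14, 0, 0, 0], [0.223, -0.295, -0.16, 0, 0, 0], [0.223, -0.295, -0.16, 0, 0, 0], [0.223, -0.295, -0.16, 0, 0, 0]])

```text
clock: 10.98
eef_pos: [0.5378, -0.0388, 0.1054]
tcp_rot: [-2.131, -1.493, -0.817]
wrist_force: [0.0, 0.6, -0.2]
opening: 0.0002
grasp_force: 0.0
```

```bash
python3 look.py wrist w4 "-112,18,138" "-112,58,138" "-112,18,95" "-112,58,95" "-119,38,145"
```

```text
10.975 [ 0.53780102 -0.03883895  0.10536149] mill [-147.2   39.   105.4] F [ 0.   0.6 -0.2] open 0.00018818842757434908 grasp 0.0
z in mill [ 0.669  0.002 -0.743] y in mill [ 0.002 -1.    -0.001] q [ 0.9   1.07 -0.87  1.98  0.    0.32  0.02]
[-112.0, 18.0, 138.0] [471. 239.]
[-112.0, 58.0, 138.0] [336. 239.]
[-112.0, 18.0, 95.0] [456. 303.]
[-112.0, 58.0, 95.0] [350. 303.]
[-119.0, 38.0, 145.0] [404. 246.]
```

View pics/w4.png

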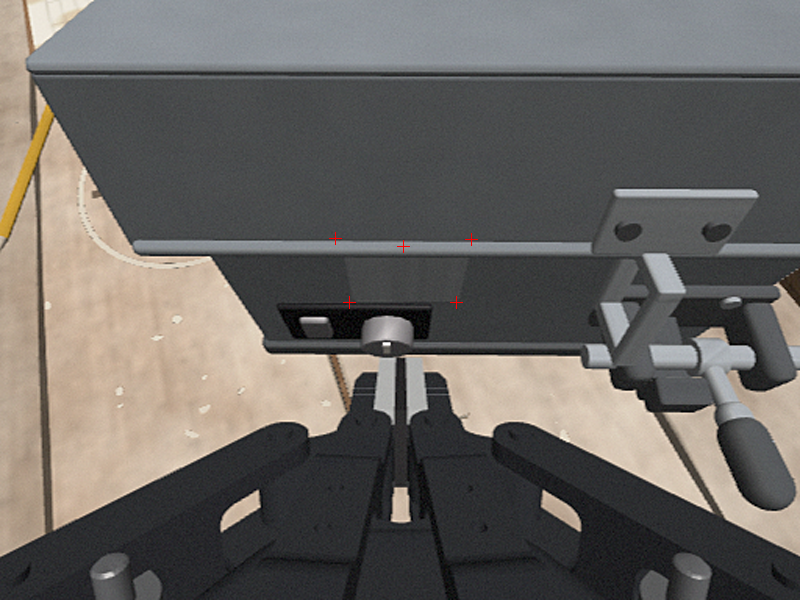

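The picture shows the plate open under the lip at (350–462, 252–303), exactly as predicted, and the bolt still hooked. Pushing in.

Request:
send_rows(steps=[[0.035, 0.09, 0.005, 0, 0, 0], [0.07, 0.19, 0.01, 0, 0, 0], [0.09, 0.245, 0.013, 0, 0, 0], [0.106, 0.288, 0.013, 0, 0, 0], [0.106, 0.288, 0.013, 0, 0, 0], [0.106, 0.288, 0.013, 0, 0, 0]])

```text
clock: 11.78
eef_pos: [0.553, -0.0011, 0.1058]
tcp_rot: [-2.141, -1.491, -0.811]
wrist_force: [-14.7, -26.4, 17.6]
opening: 0.0002
grasp_force: 14.5
```

```bash
python3 look.py
```

```text
11.775 [ 0.5530154  -0.0011491   0.10581048] mill [-106.6   37.7  105.8] F [-14.7 -26.4  17.6] open 0.00017654727099028172 grasp 14.492948655970395
z in mill [ 0.663 -0.001 -0.749] y in mill [-0.003 -1.    -0.001] q [ 0.81  1.06 -0.86  1.99 -0.02  0.25 -0.02]
```

Request:
send_rows(steps=[[-0.003, -0.01, 0.04, 0, 0, 0], [-0.003, -0.01, 0.08, 0, 0, 0], [-0.003, -0.01, 0.12, 0, 0, 0], [-0.003, -0.01, 0.16, 0, 0, 0], [-0.003, -0.01, 0.2, 0, 0, 0], [-0.003, -0.01, 0.24, 0, 0, 0], [-0.003, -0.01, 0.24, 0, 0, 0]])

```text
clock: 12.65
eef_pos: [0.5533, 0.0011, 0.1416]
tcp_rot: [-2.135, -1.493, -0.813]
wrist_force: [-4.0, -7.1, -0.0]
opening: 0.0001
grasp_force: 4.9
```

```bash
python3 look.py
```

```text
12.65 [0.55326993 0.00106953 0.14164911] mill [-104.4   38.2  141.6] F [-4.  -7.1 -0. ] open 9.537135602949914e-05 grasp 4.881450058892369
z in mill [ 0.666  0.001 -0.746] y in mill [ 0.001 -1.    -0.001] q [ 0.82  1.   -0.89  1.98 -0.04  0.31 -0.04]
```

The catch is passed: the lip is at about 0.36 rad with a low force. Continuing along the lip's arc.

Request:
send_rows(steps=[[0.009, 0.025, 0.077, 0, 0, 0], [0.018, 0.05, 0.153, 0, 0, 0], [0.03, 0.082, 0.227, 0, 0, 0], [0.041, 0.113, 0.3, 0, 0, 0], [0.058, 0.16, 0.38, 0, 0, 0], [0.076, 0.207, 0.46, 0, 0, 0], [0.094, 0.257, 0.525, 0, 0, 0], [0.112, 0.307, 0.587, 0, 0, 0], [0.112, 0.307, 0.587, 0, 0, 0]])

```text
clock: 13.78
eef_pos: [0.5711, 0.0493, 0.2314]
tcp_rot: [-2.132, -1.495, -0.818]
wrist_force: [-0.5, -0.2, 0.7]
opening: -0.0002
grasp_force: 0.5
```

```bash
python3 look.py
```

```text
13.775 [0.57108724 0.04926338 0.23141508] mill [-53.   38.  231.4] F [-0.5 -0.2  0.7] open -0.0001548852608875235 grasp 0.4823800502344966
z in mill [ 0.668  0.001 -0.744] y in mill [ 0.003 -1.     0.001] q [ 0.76  0.85 -0.95  1.94 -0.13  0.4  -0.14]
```

Force is near zero, so I'll check the hood's angle numerically in the side view: the top row of the hood-coloured region against predictions.

```bash
cat > ang.py <<'E'
from rig import ctrl
from h import *
def rot(x,z,t): a,b=x-87,z-116; return 87+a*np.cos(t)+b*np.sin(t),116-a*np.sin(t)+b*np.cos(t)
c=ctrl.camera("side");h0=cv2.cvtColor(pickle.load(open("c0.pkl","rb"))["side"]["pixels"],cv2.COLOR_RGB2HSV);hs=cv2.cvtColor(c["pixels"],cv2.COLOR_RGB2HSV)
p=h0[225:245,250:290].reshape(-1,3);print("hood hsv",p.mean(0).round(),p.std(0).round())
def box(h):
    m=((abs(h[...,0].astype(int)-p[:,0].mean())<9)&(h[...,1]>35)&(h[...,2]>60)).astype(np.uint8);m=cv2.morphologyEx(m,2,np.ones((3,3)))
    n,l,st,ct=cv2.connectedComponentsWithStats(m);i=[j for j in np.argsort(-st[:,4]) if j and 170<ct[j][0]<360 and 60<ct[j][1]<320][0]
    q=cv2.boxPoints(cv2.minAreaRect(cv2.findContours((l==i).astype(np.uint8),0,2)[0][0]));return st[i],q.round().tolist()
print("c0",box(h0));print("now",box(hs))
for t in(0,.3,.4,.5,.6,.7,.8,.9,1.1,1.3,1.5,1.6,1.66):
    f=rot(-120,146,t);print(t,*[proj(c,W(f[0],y,f[1])).round(0) for y in(112,-112)])
E
python3 ang.py
```

```text
hood hsv [102.  40. 131.] [2. 3. 3.]
c0 (array([ 197,  191,  136,   87, 5356], dtype=int32), [[196.0, 249.0], [213.0, 181.0], [333.0, 213.0], [316.0, 280.0]])
now (array([167, 152,   9,  10,  79], dtype=int32), [[167.0, 152.0], [175.0, 152.0], [175.0, 161.0], [167.0, 161.0]])
0 [334. 211.] [237. 189.]
0.3 [336. 192.] [233. 171.]
0.4 [336. 187.] [231. 165.]
0.5 [337. 183.] [229. 161.]
0.6 [337. 179.] [226. 157.]
0.7 [336. 177.] [223. 154.]
0.8 [336. 175.] [219. 151.]
0.9 [335. 174.] [215. 150.]
1.1 [332. 177.] [205. 151.]
1.3 [327. 185.] [193. 157.]
1.5 [321. 199.] [180. 168.]
1.6 [318. 209.] [174. 176.]
1.66 [316. 216.] [170. 182.]
```

```bash
cat > ang2.py <<'E'
from ang import *
a=cv2.GaussianBlur(pickle.load(open("c0.pkl","rb"))["side"]["pixels"],(3,3),0).astype(int);b=cv2.GaussianBlur(c["pixels"],(3,3),0)
print("rows 140..300 step 5, V of cols 215,230,250,270,300 now")
for x in(215,230,250,270,300): print(x,b[130:300:5,x].mean(-1).astype(int).tolist())
print("old",a[130:300:5,250].mean(-1).astype(int).tolist())
df=abs(a-b).max(-1)>25
ys,xs=np.nonzero(cv2.morphologyEx(df.astype(np.uint8),2,np.ones((3,3)))[:,150:300]);print("diff bbox",xs.min()+150,xs.max()+150,ys.min(),ys.max())
for x in range(170,300,10):
    y=np.nonzero(df[:,x])[0]; print(x,(y.min(),y.max()) if len(y) else None)
E
python3 ang2.py | tail -22
```

```text
1.66 [316. 216.] [170. 182.]
rows 140..300 step 5, V of cols 215,230,250,270,300 now
215 [160, 161, 154, 141, 164, 141, 123, 121, 123, 123, 127, 125, 125, 126, 126, 124, 123, 123, 123, 123, 123, 121, 124, 124, 122, 119, 127, 108, 69, 54, 53, 54, 54, 52]
230 [82, 149, 132, 149, 171, 121, 122, 124, 123, 122, 116, 125, 124, 125, 126, 124, 124, 124, 122, 123, 123, 125, 123, 123, 123, 126, 124, 127, 91, 54, 55, 54, 54, 54]
250 [197, 194, 191, 194, 191, 164, 120, 121, 123, 124, 147, 91, 125, 123, 124, 123, 123, 122, 123, 123, 121, 123, 126, 127, 126, 128, 128, 121, 124, 107, 54, 53, 53, 54]
270 [158, 168, 166, 170, 164, 206, 95, 123, 123, 124, 122, 152, 85, 126, 125, 124, 125, 124, 123, 124, 126, 126, 125, 126, 129, 130, 129, 129, 114, 123, 117, 52, 52, 52]
300 [44, 41, 34, 39, 27, 23, 49, 50, 130, 129, 129, 129, 127, 96, 126, 126, 127, 126, 126, 123, 126, 124, 125, 124, 115, 116, 120, 121, 123, 123, 121, 123, 99, 61]
old [190, 188, 185, 189, 185, 163, 167, 168, 169, 120, 166, 149, 130, 118, 110, 84, 109, 121, 118, 118, 118, 117, 120, 118, 123, 120, 121, 53, 50, 51, 52, 50, 50, 52]
diff bbox 188 299 88 286
170 None
180 None
190 (np.int64(245), np.int64(259))
200 (np.int64(212), np.int64(260))
210 (np.int64(173), np.int64(260))
220 (np.int64(151), np.int64(267))
230 (np.int64(153), np.int64(270))
240 (np.int64(155), np.int64(273))
250 (np.int64(157), np.int64(276))
260 (np.int64(159), np.int64(279))
270 (np.int64(157), np.int64(282))
280 (np.int64(134), np.int64(284))
290 (np.int64(123), np.int64(283))
```

The hood's far corner at (218,151) means θ ≈ 0.82: it followed and rests on its own friction. Continuing to about 1.45.

Request:
send_rows(steps=[[0.02, 0.056, 0.06, 0, 0, 0], [0.041, 0.113, 0.113, 0, 0, 0], [0.064, 0.175, 0.167, 0, 0, 0], [0.089, 0.244, 0.22, 0, 0, 0], [0.115, 0.313, 0.26, 0, 0, 0], [0.14, 0.382, 0.3, 0, 0, 0], [0.167, 0.457, 0.333, 0, 0, 0], [0.197, 0.538, 0.367, 0, 0, 0], [0.225, 0.613, 0.393, 0, 0, 0], [0.252, 0.689, 0.413, 0, 0, 0]])

```text
clock: 15.12
eef_pos: [0.6097, 0.1527, 0.2937]
tcp_rot: [-2.132, -1.493, -0.819]
wrist_force: [-0.4, -4.0, -3.1]
opening: -0.0001
grasp_force: 4.3
```

```bash
python3 look.py; python3 ang2.py | tail -14
```

```text
15.125 [0.6096721  0.15269043 0.29370985] mill [ 57.4  37.3 293.7] F [-0.4 -4.  -3.1] open -5.6627622108555424e-05 grasp 4.298019935376942
z in mill [ 0.669 -0.    -0.743] y in mill [ 0.001 -1.     0.001] q [ 0.54  0.74 -0.91  1.84 -0.19  0.43 -0.3 ]
diff bbox 181 299 2 381
170 (np.int64(246), np.int64(383))
180 None
190 (np.int64(160), np.int64(268))
200 (np.int64(41), np.int64(248))
210 (np.int64(35), np.int64(264))
220 (np.int64(31), np.int64(378))
230 (np.int64(3), np.int64(369))
240 (np.int64(34), np.int64(336))
250 (np.int64(68), np.int64(262))
260 (np.int64(10), np.int64(345))
270 (np.int64(32), np.int64(374))
280 (np.int64(7), np.int64(270))
290 (np.int64(17), np.int64(359))
```

Request:
send_rows(steps=[[0.018, 0.05, 0.008, 0, 0, 0], [0.036, 0.1, 0.012, 0, 0, 0], [0.053, 0.147, 0.016, 0, 0, 0], [0.071, 0.194, 0.017, 0, 0, 0], [0.082, 0.225, 0.013, 0, 0, 0], [0.092, 0.25, 0.01, 0, 0, 0], [0.092, 0.25, 0.01, 0, 0, 0]])

```text
clock: 16.05
eef_pos: [0.6226, 0.1865, 0.2961]
tcp_rot: [-2.136, -1.493, -0.817]
wrist_force: [-19.1, -26.0, 27.0]
opening: 0.0
grasp_force: 28.2
```

```bash
python3 look.py; python3 ang2.py | tail -13|head -6
```

```text
16.05 [0.62260002 0.18647389 0.29612841] mill [ 93.5  36.8 296.1] F [-19.1 -26.   27. ] open 1.900388223013456e-05 grasp 28.178495597094297
z in mill [ 0.666 -0.002 -0.746] y in mill [-0.001 -1.     0.001] q [ 0.46  0.74 -0.88  1.81 -0.19  0.41 -0.34]
170 (np.int64(4), np.int64(383))
180 (np.int64(31), np.int64(383))
190 (np.int64(42), np.int64(381))
200 (np.int64(9), np.int64(380))
210 (np.int64(4), np.int64(383))
220 (np.int64(11), np.int64(383))
```

The force of about 30 N shows the hood at its stop. Retreating, then checking.

Request:
send_rows(steps=[[-0.03, -0.08, 0, 0, 0, 0], [-0.07, -0.19, 0, 0, 0, 0], [-0.14, -0.38, 0, 0, 0, 0], [-0.23, -0.63, 0.05, 0, 0, 0], [-0.34, -0.95, 0.15, 0, 0, 0], [-0.34, -0.95, 0.15, 0, 0, 0]])

```text
clock: 16.85
eef_pos: [0.5732, 0.0427, 0.3169]
tcp_rot: [-2.14, -1.486, -0.821]
wrist_force: [0.7, -0.3, -0.2]
opening: 0.0002
grasp_force: 0.0
```

Request:
send_rows(steps=[[-0.1, -0.25, 0.05, 0, 0, 0], [-0.2, -0.5, 0.1, 0, 0, 0], [-0.3, -0.8, 0.1, 0, 0, 0], [-0.3, -0.8, 0.1, 0, 0, 0]])

```text
clock: 17.35
eef_pos: [0.5277, -0.0762, 0.3311]
tcp_rot: [-2.138, -1.487, -0.82]
wrist_force: [-0.2, -0.3, -0.2]
opening: -0.0002
grasp_force: 0.0
```

```bash
python3 look.py
python3 - <<'E'
from rig import ctrl
from h import *
def rot(x,z,t): a,b=x-87,z-116; return 87+a*np.cos(t)+b*np.sin(t),116-a*np.sin(t)+b*np.cos(t)
d=pickle.load(open("c0.pkl","rb"))
c=ctrl.camera("side");b=cv2.GaussianBlur(c["pixels"],(3,3),0).astype(int);a=cv2.GaussianBlur(d["side"]["pixels"],(3,3),0).astype(int)
df=cv2.morphologyEx((abs(a-b).max(-1)>30).astype(np.uint8),2,np.ones((3,3)))
for x in range(160,330,10):
    y=np.nonzero(df[140:330,x])[0]+140; print(x,(y.min(),y.max()) if len(y) else None,end=" ")
print()
for t in(1.3,1.4,1.5,1.6,1.66):
    f=rot(-120,146,t);g=rot(-70,182,t);print(t,*[proj(c,W(f[0],y,f[1])).round(0) for y in(112,-112)],"bar",*[proj(c,W(g[0],y,g[1])).round(0) for y in(46,-46)])
t=ctrl.camera("top")
def cups(p):
    m=cv2.inRange(p[185:255,285:385],(150,150,140),(255,255,255));n,l,s,ct=cv2.connectedComponentsWithStats(m)
    return [(s[i,4],(ct[i]+[285,185]).round(1)) for i in range(1,n) if s[i,4]>150]
print(cups(d["top"]["pixels"]),cups(t["pixels"]))
# bolt grip (dark) in top view
for p in((-168,-82,78),(-153,-66,108)):
    u,v=proj(t,W(*p)).round().astype(int);print(p,u,v,"before",int(d["top"]["pixels"][v-1:v+2,u-1:u+2].mean()),"now",int(t["pixels"][v-1:v+2,u-1:u+2].mean()))
E
```

```text
17.35 [ 0.52766279 -0.07616206  0.33113489] mill [-185.7   35.7  331.1] F [-0.2 -0.3 -0.2] open -0.0001733895759652261 grasp 0.0
z in mill [ 0.668 -0.003 -0.744] y in mill [-0.005 -1.     0.   ] q [ 1.07  0.73 -1.04  1.8  -0.16  0.79 -0.05]
160 None 170 (np.int64(181), np.int64(185)) 180 (np.int64(167), np.int64(231)) 190 (np.int64(163), np.int64(267)) 200 (np.int64(164), np.int64(249)) 210 (np.int64(167), np.int64(265)) 220 (np.int64(169), np.int64(254)) 230 (np.int64(180), np.int64(257)) 240 (np.int64(157), np.int64(260)) 250 (np.int64(176), np.int64(263)) 260 (np.int64(177), np.int64(265)) 270 (np.int64(179), np.int64(268)) 280 (np.int64(181), np.int64(271)) 290 (np.int64(183), np.int64(288)) 300 (np.int64(185), np.int64(290)) 310 (np.int64(187), np.int64(280)) 320 (np.int64(189), np.int64(248)) 
1.3 [327. 185.] [193. 157.] bar [274. 214.] [218. 200.]
1.4 [325. 191.] [187. 162.] bar [270. 222.] [213. 208.]
1.5 [321. 199.] [180. 168.] bar [267. 231.] [209. 216.]
1.6 [318. 209.] [174. 176.] bar [263. 241.] [204. 226.]
1.66 [316. 216.] [170. 182.] bar [261. 248.] [202. 232.]
[(np.int32(786), array([361.8, 208.3])), (np.int32(821), array([315.6, 224.4]))] [(np.int32(361), array([323.1, 198.3])), (np.int32(572), array([363.4, 202.3]))]
(-168, -82, 78) 251 177 before 133 now 82
(-153, -66, 108) 244 179 before 70 now 131
```

The side view puts the hood corner at (170,182), i.e. θ ≈ 1.66. The bolt grip is at the hooked position, and the arm is clear of everything. Handing in.

```bash
python3 -c "
from rig import ctrl
print(ctrl.sign_off())"
```

```text
the job is handed in; nothing more can be done
None
```

I opened the hood to its stop at about 1.66 rad, left the bolt hooked in its notch, backed the arm clear, and handed the job in at about 17.4 s. I didn't get a direct look at the catch after release, and the arm was in the way when I tried to recheck the mould halves, though it never went near them. The hand-in returned no verdict.

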